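# Push the granite blank through the dust hatch

## Robot

A 7-joint arm with a two-finger parallel gripper is mounted at the origin on the work surface. World frame = base frame: x ahead of the robot, y to its left, z up, the work surface at z = 0. Lengths are in m, angles in rad, forces in N, time in s.
With the tool pointing down it reaches from about 0.4 to 0.85 m from the base axis. Payload 4.5 kg.
Tool frame: the origin (TCP) lies at the very end of the fingers, on their centre line; the grasp point (between the pads) lies 19 mm behind it; z points along the fingers, y is the line along which they close (so a half turn about z gives the same grasp; the last joint's range is limited). The gripper opens to 88 mm and grips with 3 to 60 N. Pads are 18 mm wide; open, the fingers measure 123 mm over their backs; the gripper's body (75 mm by 187 mm) begins 45 mm behind the grasp point.
Start: joints at [-1.12, 0.689, -0.195, 1.565, 0.157, 0.902, -0.215], TCP at [0.253, 0.572, 0.239] pointing down, gripper open.
Joint ranges: [-3.01, 3.01], [-0.46, 2.08], [-1.47, 1.51], [0.13, 2.56], [-1, 4.14], [0.04, 2.09], [-2.66, 2.66]. Speed limits (rad/s): [2.57, 2.57, 3.14, 3.14, 3.14, 3.14, 3.14].

## Interface

Orientations are given as a unit quaternion [x, y, z, w].
In Python, from plant import r gives the robot as it stands. The module is installed in compiled form; this text tells all that it offers.
- The arm moves only by the tool step_arm, never from a script. Its argument "increments" is a list of rows, each a list of 2 entries, a list of its own where there are three numbers: the shift along the world's x, y, z in cm, then the turn, a rotation vector about the world's x, y, z in degrees. A call has exactly 10 rows; each row shifts and turns the commanded pose from where the row before left it; what a row does not reach is not made up. A row lasts 1/10 s, in which the tool goes at most 50 mm and 8.59 degrees, less where a joint would pass 70% of its speed; a pose out of reach is approached as far as the arm can. A call is refused whole if a number of a shift passes 5 or a number of a turn 8.59, either way. A call with a gripper value outside its range is refused whole. "fingers" is the opening, from 0 (shut) to 1 (fully open), set as the call begins (left out, the last holds). The fingers move at their own pace and stop on an object; "grip_force" is the grip in N (left out, the last holds). Time passes only in rows, so rows that do not move let the fingers close, or fill a call up. It gives the time, the measured TCP pose, the force, the opening and the grip force at its end, in the units of the state.
- r.get_state(): the state, without advancing time (a new reading comes with each control period).
- r.snapshot(name): name is "side" or "top" or "wrist"; returns (picture, depth): 384x512x3 uint8, red, green, blue; 384x512 float32, m along the optical axis (not along the pixel's ray), 0 where there is no reading.
- r.calibration(name): a dict with "fov_y" (degrees; the focal length in pixels is half the picture's height over the tangent of half this angle, whatever the lens; pixels are square), "cx", "cy" (the principal point, pixels), "R" (3x3) and "t" (3): a world point X has camera coordinates R X + t. Camera axes: x right, y down, z forward; pixel columns grow to the right and rows downward; lengths in m; the calibration is good to about 2 mm. A picture is of the moment at which its call begins: read the wrist's pose just before it. calibration takes no time and is no camera call; for the wrist camera it gives the pose at the moment of the call.
- r.finish_job(): hands the job in; it is judged then, once.
The state is a dict: "clock": time; "q": joint angles; "qd": joint speeds; "joint_torque": joint torques, N m; "tool_pos": TCP position; "eef_rot": TCP orientation; "contact_force": force on the tool from outside, world axes, zero at the start; "moment": the same for the moment, N m; "opening": opening from 0.0 (shut) to 1.0 (fully open); "finger_force": force on a finger pad.
Only numpy, scipy, OpenCV 4.12 (cv2) and the standard library are available. Lean on these libraries where they do the work, as an engineer would, in place of code of your own. Each camera call takes 0.05 s, during which the arm holds its last target. There are 200 camera calls.

## Task

The pale granite blank and a dark basalt blank each lie on the feed deck of the green two-lane dust hatch, each in front of its own yellow gravity flap. With the fingertips, push the granite blank along its lane so that it swings its flap open and slides right through, down the ramp on the other side; then draw the fingers back so that the flap falls fully shut. Only push it, never pick it up, and leave the basalt blank, the other flap and everything else on the bench alone.

Things in the scene. Friction and masses are not known exactly. Their poses are not given: they have to be found in the camera images.
- hatch: Green two-lane dust hatch, fixed; place and yaw vary. Origin: on the bench below the middle of the line of the two flaps. x runs along the lanes from the feed deck (x<0, robot's side) through the flaps (x=0) to ramp and tray (x>0); y left, z up. Lanes 80 mm wide, centred on y=+50 and -50 mm; rails 20 mm (middle, y=0) and 12 mm (outer) wide, their tops 99 mm above the bench.
- deck_end (a point): Middle of the far edge of the flat feed deck, 10 mm past the flap line, 85 mm above the bench like all the deck (hatch x -200 to +10 mm). Beyond it a slick blue ramp falls 36 degrees, 100 mm long in x, to a slick blue tray 12 mm above the bench, end wall at x=270. A blank slides down by itself once its middle is past this edge: push its rear face to within 15 mm of the flap line.
- lintel_top (a point): Middle of the top of the dark lintel over the flap line, 154 mm above the bench; the lintel spans x -6 to +6 mm and y -102 to +102 mm of the hatch, and a clear cover of the same top height with side walls goes on behind it to x=135 mm. The way in under it is only open where a flap swings.
- flap_left (a joint): Angle (rad) of the yellow flap of the left lane (hatch y=+50 mm): 0 hanging shut, grows as its lower edge swings to hatch +x, one way only, up to 1.4. Axle 145 mm above the bench at x=0; 76 mm wide, 4 mm thick, lower edge 56 mm below the axle (4 mm over the deck). 120 g, lightly damped: falls shut by itself in about a second.
- flap_right (a joint): The same for the right lane (hatch y=-50 mm).
- flap_left_edge (a point): Middle of the lower edge of the left flap.
- flap_right_edge (a point): Middle of the lower edge of the right flap.
- granite: The pale grey speckled granite blank to be pushed through: 90 mm (its x) by 56 mm (its y) by 28 mm high, about 0.4 kg. Origin: centre of its underside. It starts flat on the feed deck in either lane, its x axis roughly along the lane, the nearer end about 130 to 165 mm before the flap line.
- basalt: The near-black basalt blank, same size, in the other lane: to be left alone. Origin: centre of its underside.
- star: Grey stone flower with five petals, 85 mm across, 26 mm high, lying on a pale timber block (160 by 220 by 75 mm) to the robot's left. Origin: centre of its underside. To be left alone.
- grinder: Angle grinder with dark handle and disc, 280 mm long, 76 mm high, lying on the bench to the robot's right. Leave alone.
- chisel: Steel stone chisel, 180 mm long, 16 mm high, lying on the bench to the right of the hatch. Origin under about its middle. Leave alone.
Not all that is in view belongs to the job. What is shaped like the granite but brown or turquoise is not meant.

How it is judged:
On the way, in this order (a step that is already met when the one before it is completed fails the run):
1. the granite blank, flat on the deck, has pushed its own flap open (((value of joint flap_left above 0.25 rad and y of granite in the frame of hatch above 0 m) or (value of joint flap_right above 0.25 rad and y of granite in the frame of hatch below 0 m)) and x of granite in the frame of hatch between -0.045 and 0.03 m and z of granite in the frame of hatch above 0.07 m), for 0.05 s.
2. the granite blank has slid through and down the ramp (x of granite in the frame of hatch above 0.06 m and z of granite in the frame of hatch below 0.07 m), for 0.1 s.
At the end, for the whole second after the job is handed in: The granite blank rests on the ramp or in the catch tray beyond the flaps (its underside centre at least 60 mm past the flap line and below 70 mm above the bench), both flaps hang shut (within 0.06 rad), and the basalt blank is within 20 mm of where it was (all of step 2 and x of granite in the frame of hatch below 0.28 m and y of granite in the frame of hatch between -0.1 and 0.1 m and linear speed of granite below 0.02 m/s and value of joint each of flap_left, flap_right below 0.06 rad and distance of basalt from where it was at the start of the episode below 0.02 m); the robot touches nothing.
It fails at once if the granite blank is lifted off the deck (more than 30 mm) (z of granite in the frame of hatch above 0.115 m).
It fails at once if the basalt blank is pushed or lifted (more than 20 mm) (distance of basalt from where it was at the start of the episode above 0.02 m).
It fails at once if the flap of the basalt blank's lane is opened (more than 0.2 rad) ((value of joint flap_left above 0.2 rad and y of basalt in the frame of hatch above 0 m) or (value of joint flap_right above 0.2 rad and y of basalt in the frame of hatch below 0 m)).
It fails at once if something else on the bench is disturbed (moved more than 30 mm) (distance of any of star, grinder, chisel from where it was at the start of the episode above 0.03 m).
It also fails if it takes over 42 s, if anything falls off the work surface, if the arm or the gripper's body presses on something with over 40 N, if the wrist force passes 120 N, or if a joint passes its speed limit or range.

## Working session

There is one attempt and no reset: what is moved stays moved. The work goes in short steps, Python scripts to look and compute and a tool call to move; the robot and the scene stay as the last step left them, time stands still between calls to the robot, and variables do not carry over. Pictures are saved under pics/ and viewed, at most 10 in all, crops included, and the job is handed in when it is done.

Besides the shell and the picture viewer there is one more tool, called after ">>>" as a command line: name --argument value ..., lists and objects as JSON in quotes. step_arm: Moves the arm, as the interface text tells. Its arguments: {"type":"object","properties":{"increments":{"type":"array","items":{"type":"array"}},"fingers":{"type":"number"},"grip_force":{"type":"number"}},"required":["increments"]}

```bash
mkdir -p pics; cat > h.py <<'E'
import numpy as np, cv2
from plant import r
def snap(n,f):
    c=r.calibration(n); p,d=r.snapshot(n); cv2.imwrite('pics/'+f+'.png',p[:,:,::-1]); np.savez('pics/'+f,p=p,d=d,R=c['R'],t=c['t'],k=[192/np.tan(np.radians(c['fov_y']/2)),c['cx'],c['cy']])
    return p,d
def load(f): return np.load('pics/'+f+'.npz')
def plane(f,u,v,z):
    a=load(f);k=a['k'];R=np.array(a['R']);C=-R.T@a['t']; w=R.T@np.array([(u-k[1])/k[0],(v-k[2])/k[0],1]); return C+w*(z-C[2])/w[2]
def cloud(f):
    a=load(f);k=a['k'];d=a['d'];v,u=np.mgrid[:384,:512]
    X=np.stack([(u-k[1])/k[0]*d,(v-k[2])/k[0]*d,d],-1); return (X-a['t'])@np.array(a['R'])
E
python3 - <<'E'
from h import *
a,_=snap('top','top0'); b,_=snap('side','side0')
s=r.get_state(); print(s['clock'],s['tool_pos'],s['eef_rot'],s['opening'],s['contact_force'])
for n in('top','side'):
    c=r.calibration(n);print(n,c['fov_y'],c['cx'],c['cy'],-np.array(c['R']).T@c['t'])
E
```

```text
0.1 [0.25280139 0.57098262 0.23800583] [ 2.06812774e-01  9.78380205e-01 -7.97713278e-04 -1.19264006e-04] 1.0022209505729087 [ 0.07055287 -0.61173023 -0.61537107]
top 47.96153859731156 260.0966611362863 193.94665103285632 [ 0.36782262 -0.00720314  1.71283755]
side 49.842173210656526 257.17345922366604 190.4740582377735 [ 0.19593745 -0.80002815  1.14275084]
```

View pics/top0.png

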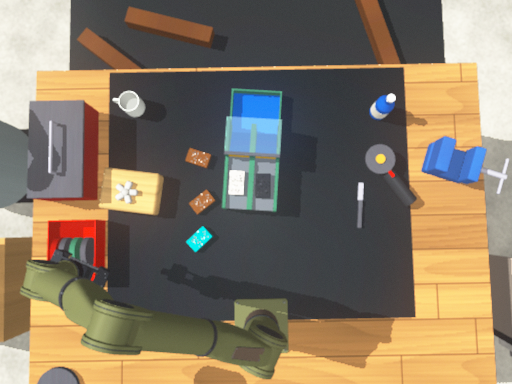

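View pics/side0.png

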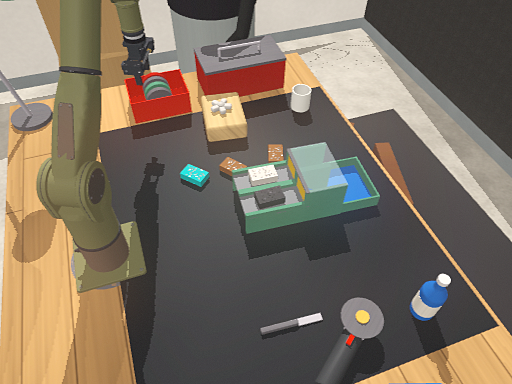

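The top view shows the hatch at about (252,150), with its deck nearest the robot. The pale speckled blank at (236,181) is in the left lane and the near-black one at (263,186) is in the right lane. The brown blocks at (198,157) and (202,202) and the turquoise one at (199,239) are decoys. The granite is the pale one on the deck, which I'll confirm in a crop while I measure.

```bash
python3 - <<'E'
from h import *
a=load('top0');p=a['p'];P=cloud('top0')
cv2.imwrite('pics/crop.png',cv2.resize(p[80:220,200:300,::-1],None,fx=4,fy=4,interpolation=cv2.INTER_CUBIC)[:560])
def rect(m,z,n):
    m=m.astype(np.uint8);cs,_=cv2.findContours(m,0,2);c=max(cs,key=cv2.contourArea)
    q=np.array([plane('top0',*x,z)[:2] for x in c[:,0].astype(float)],np.float32)
    R=cv2.minAreaRect(q);print(n,R,cv2.contourArea(c));print(cv2.boxPoints(R).round(3).tolist())
z=P[...,2]
roi=np.zeros(z.shape,bool);roi[85:215,215:290]=1
hsv=cv2.cvtColor(p,cv2.COLOR_RGB2HSV)
gm=roi&(hsv[...,1]<60)&(hsv[...,2]>170)&(np.abs(z-.113)<.012);rect(gm,.113,'granite')
bm=roi&(hsv[...,2]<70)&(np.abs(z-.113)<.012);rect(bm,.113,'basalt')
gr=roi&(np.abs(hsv[...,0].astype(int)-75)<22)&(hsv[...,1]>70)&(z>.08)&(z<.115);rect(gr,.099,'rails')
deck=roi&(np.abs(z-.085)<.008);rect(deck,.085,'deck')
li=roi&(np.abs(z-.154)<.01)&(hsv[...,2]<110);rect(li,.154,'lintel')
print('z granite',np.median(z[gm]),'rails',np.median(z[gr]))
E
```

```text
granite ((0.547656238079071, 0.07939852774143219), (0.05480975657701492, 0.09142759442329407), 85.38265991210938) 323.0
[[0.5, 0.0560000017285347], [0.5910000205039978, 0.04800000041723251], [0.5950000286102295, 0.10300000011920929], [0.5040000081062317, 0.10999999940395355]]Traceback (most recent call last):
  File "<stdin>", line 12, in <module>
  File "<stdin>", line 5, in rect
ValueError: max() iterable argument is empty
```

View pics/crop.png

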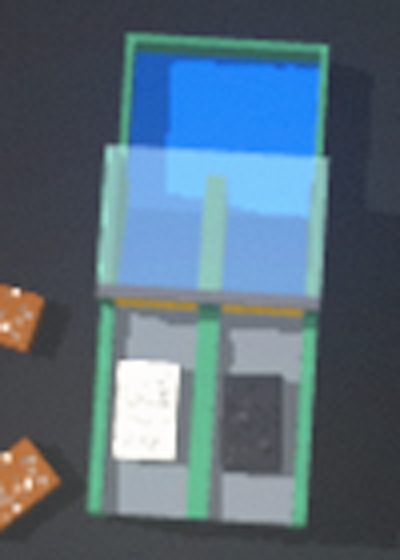

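The crop confirms it: the pale speckled blank at crop (146,410) is in the left lane, with the near-black basalt at (252,422). Its measured size of 91×55 mm matches. The rail ends at crop (88,513) and (306,525), with the lintel's near edge from (97,297) to (319,310), give the hatch frame.

```bash
python3 - <<'E'
from h import *
f=lambda x,y,z:plane('top0',200+x/4-.4,80+y/4-.4,z)[:2]
A,B=f(88,513,.099),f(306,525,.099);L,R=f(97,297,.154),f(319,310,.154);M=f(210,305,.099)
print('near corners',A,B,np.linalg.norm(A-B));print('lintel front',L,R,np.linalg.norm(L-R))
d=(A+B)/2;e=(L+R)/2;x=e-d;print('len(194?)',np.linalg.norm(x),'yaw',np.degrees(np.arctan2(x[1],x[0])))
for v in(A-B,L-R):print('yaw from cross',np.degrees(np.arctan2(-v[0],v[1])))
yaw=np.arctan2(x[1],x[0]);c,s=np.cos(yaw),np.sin(yaw);o=(d+.2*np.array([c,s])+e+.006*np.array([c,s]))/2
g=np.array([.5477,.0794])-o;print('origin',o,'granite in hatch',[c*g[0]+s*g[1],-s*g[0]+c*g[1]])
for hx,hy in((-.25,.05),(-.19,.05),(-.15,.05),(-.01,.05)):print(hx,o+[c*hx-s*hy,s*hx+c*hy])
E
```

```text
near corners [0.4520958  0.13699281] [ 0.43729097 -0.06668347] 0.2042136414621736
lintel front [0.64645481 0.12186198] [ 0.63087929 -0.08055147] 0.2030118307216987
len(194?) 0.1945148238036199 yaw -4.274874078717471
yaw from cross -4.157406292523331
yaw from cross -4.40018444727601
origin [0.64439366 0.02022719] granite in hatch [np.float64(-0.10083547572623264), np.float64(0.05180049928221565)]
-0.25 [0.39881625 0.08872345]
-0.19 [0.45864933 0.08425096]
-0.15 [0.49853804 0.0812693 ]
-0.01 [0.63814855 0.0708335 ]
```

Everything matches the given sizes: the hatch origin is (0.644, 0.020) with yaw −4.3°, and the granite is at hatch (−0.101, +0.052). I'll move behind it with the fingers shut and the tool tilted about 20°, so the gripper body stays clear of the lintel.

>>> step_arm --increments '[[[1, -2.4, 0], [0, 0, 2]], [[1, -2.4, 0], [0, 0, 2]], [[1, -2.4, 0], [0, 0, 2]], [[1, -2.4, 0], [0, 0, 2]], [[1, -2.4, 0], [0, 0, 2]], [[1, -2.4, 0], [0, 0, 2]], [[1, -2.4, 0], [0, 0, 2]], [[1, -2.4, 0], [0, 0, 2]], [[1, -2.4, 0], [0, 0, 2]], [[1, -2.4, 0], [0, 0, 1.6]]]' --fingers 0 --grip_force 20

```text
clock: 1.1
tool_pos: [0.3532, 0.3303, 0.2385]
eef_rot: [0.037, 0.999, -0.0, -0.0]
contact_force: [0.6, -0.8, -0.8]
opening: 0.119
finger_force: 0.0
```

>>> step_arm --increments '[[[1, -2.4, 0], [-0.15, -2, 0]], [[1, -2.4, 0], [-0.15, -2, 0]], [[1, -2.4, 0], [-0.15, -2, 0]], [[1, -2.4, 0], [-0.15, -2, 0]], [[1, -2.4, 0], [-0.15, -2, 0]], [[1, -2.4, 0], [-0.15, -2, 0]], [[1, -2.4, 0], [-0.15, -2, 0]], [[1, -2.4, 0], [-0.15, -2, 0]], [[1, -2.4, 0], [-0.15, -2, 0]], [[0.6, -2.4, 0], [-0.15, -2, 0]]]'

```text
clock: 2.1
tool_pos: [0.4496, 0.0907, 0.239]
eef_rot: [0.037, 0.984, -0.006, 0.175]
contact_force: [0.8, -0.3, -0.1]
opening: 0.004
finger_force: 0.0
```

```bash
python3 - <<'E'
from h import *
snap('wrist','w1')
E
```

```text
(no output)
```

View pics/w1.png

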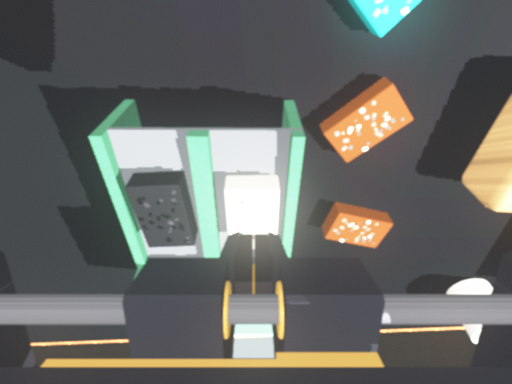

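The wrist view, with the robot side up, shows the granite's near top edge at (225–279,176). The deck's near edge is at row 128, the middle rail's near end at (189–212,133), and the left outer rail at (283–300,102). I'll check these against the estimate.

```bash
python3 - <<'E'
from h import *
y=np.radians(-4.3);c,s=np.cos(y),np.sin(y);o=np.array([.6444,.0202])
def H(u,v,z):
    p=plane('w1',u,v,z)[:2];g=p-o;return p.round(4),(c*g[0]+s*g[1]).round(4),(-s*g[0]+c*g[1]).round(4)
for n,a in dict(gL=(279,177,.113),gR=(225,177,.113),rail0=(189,133,.099),rail1=(212,133,.099),out=(284,103,.099),out2=(300,103,.099),deck=(150,128,.085)).items():print(n,*H(*a))
for hx in(-.18,-.14):print(o+[c*hx-s*.051,s*hx+c*.051])
E
```

```text
gL [0.4905 0.1128] -0.1604 0.0808
gR [0.4865 0.0597] -0.1604 0.0276
rail0 [0.4437 0.0304] -0.2009 -0.0049
rail1 [0.4454 0.0519] -0.2008 0.0167
out [0.4218 0.1196] -0.2295 0.0824
out2 [0.4228 0.1336] -0.2295 0.0965
deck [ 0.4421 -0.0104] -0.1994 -0.0457
[0.46873059 0.08455261]
[0.508618   0.08155346]
```

>>> step_arm --increments '[[[0.4, -0.3, -1.5], [0, 0, 0]], [[0, 0, -1.5], [0, 0, 0]], [[0, 0, -1.5], [0, 0, 0]], [[0, 0, -1.5], [0, 0, 0]], [[0, 0, -1.5], [0, 0, 0]], [[0, 0, -1.5], [0, 0, 0]], [[0, 0, -1.5], [0, 0, 0]], [[0, 0, -1.5], [0, 0, 0]], [[0, 0, -1.5], [0, 0, 0]], [[0, 0, -0.9], [0, 0, 0]]]'

```text
clock: 3.15
tool_pos: [0.4475, 0.0853, 0.1212]
eef_rot: [0.038, 0.986, -0.016, 0.165]
contact_force: [0.3, -0.1, 0.5]
opening: 0.005
finger_force: 0.0
```

>>> step_arm --increments '[[[0.5, -0.04, 0], [0, 0, 0]], [[0.5, -0.04, 0], [0, 0, 0]], [[0.5, -0.04, 0], [0, 0, 0]], [[0.5, -0.04, 0], [0, 0, 0]], [[0.5, -0.04, 0], [0, 0, 0]], [[0.5, -0.04, 0], [0, 0, 0]], [[0.5, -0.04, 0], [0, 0, 0]], [[0.5, -0.04, 0], [0, 0, 0]], [[0.5, -0.04, 0], [0, 0, 0]], [[0.5, -0.04, 0], [0, 0, 0]]]'

```text
clock: 4.15
tool_pos: [0.4979, 0.0809, 0.1222]
eef_rot: [0.037, 0.985, -0.016, 0.165]
contact_force: [-0.3, -0.4, 0.1]
opening: 0.006
finger_force: 0.0
```

```bash
python3 - <<'E'
from h import *
p,_=snap('side','s1'); cv2.imwrite('pics/s1c.png',cv2.resize(p[110:250,200:400,::-1],None,fx=4,fy=4))
t=r.get_state()['tool_pos'];y=np.radians(-4.3);g=t[:2]-[.6444,.0202];print(t,np.cos(y)*g[0]+np.sin(y)*g[1],-np.sin(y)*g[0]+np.cos(y)*g[1])
E
```

```text
[0.49899155 0.08088444 0.12239541] -0.14954918480602017 0.049611078423217284
```

View pics/s1c.png

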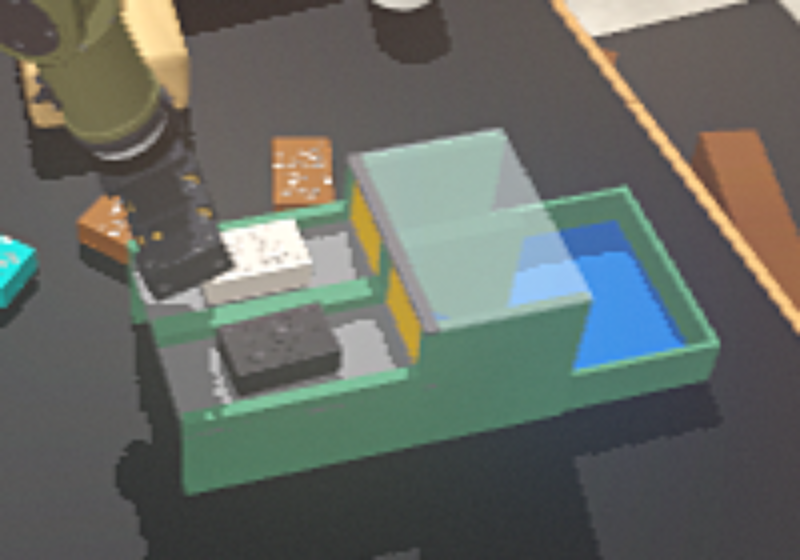

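The side view shows the descent stopped at z = 0.122, so the fingers are just over the granite's near end at crop (215,270). It hasn't moved. A joint range probably limited the descent, so I'll check.

```bash
python3 - <<'E'
from h import *
s=r.get_state();print(s['q'],s['eef_rot'],s['clock'])
E
```

```text
[-0.18259376  0.71563099 -0.26853103  2.32385604  2.06342991  0.37819956
 -0.90979108] [ 0.03749517  0.9853325  -0.01589238  0.16571485] 4.2
```

Joint 4 is near its limit, because the tilt brings the wrist too close to the base. I'll go up and back, straighten the tool to vertical, then go down.

>>> step_arm --increments '[[[-0.35, 0.05, 0.5], [0.25, 1.9, 0]], [[-0.35, 0.05, 0.5], [0.25, 1.9, 0]], [[-0.35, 0.05, 0.5], [0.25, 1.9, 0]], [[-0.35, 0.05, 0.3], [0.25, 1.9, 0]], [[-0.35, 0.05, 0], [0.25, 1.9, 0]], [[-0.35, 0.05, 0], [0.25, 1.9, 0]], [[-0.35, 0.05, 0], [0.25, 1.9, 0]], [[-0.35, 0.05, 0], [0.25, 1.9, 0]], [[-0.35, 0.05, 0], [0.25, 1.9, 0]], [[-0.35, 0.05, 0], [0.25, 1.9, 0]]]'

```text
clock: 5.2
tool_pos: [0.4677, 0.0819, 0.136]
eef_rot: [0.038, 0.999, -0.007, 0.021]
contact_force: [0.2, -0.2, 0.1]
opening: 0.003
finger_force: 0.0
```

>>> step_arm --increments '[[[-0.4, 0.2, 0], [0.3, 1.2, 0]], [[-0.1, 0.2, 0], [0.3, 1.2, 0]], [[0, 0, -0.6], [0, 0, 0]], [[0, 0, -0.6], [0, 0, 0]], [[0, 0, -0.6], [0, 0, 0]], [[0, 0, -0.6], [0, 0, 0]], [[0, 0, -0.6], [0, 0, 0]], [[0, 0, -0.6], [0, 0, 0]], [[0, 0, -0.2], [0, 0, 0]], [[0, 0, 0], [0, 0, 0]]]'

```text
clock: 6.2
tool_pos: [0.4628, 0.0861, 0.0976]
eef_rot: [0.038, 0.999, -0.003, 0.001]
contact_force: [0.0, 0.5, -0.2]
opening: 0.003
finger_force: 0.0
```

```bash
python3 - <<'E'
from h import *
p,_=snap('side','s2'); cv2.imwrite('pics/s2c.png',cv2.resize(p[110:250,200:400,::-1],None,fx=4,fy=4))
s=r.get_state();t=s['tool_pos'];y=np.radians(-4.3);g=t[:2]-[.6444,.0202];print(t,s['eef_rot'],s['q'],np.cos(y)*g[0]+np.sin(y)*g[1],-np.sin(y)*g[0]+np.cos(y)*g[1])
E
```

```text
[0.46293664 0.08611794 0.09784612] [ 3.77735796e-02  9.99281637e-01 -2.97298871e-03  7.26296111e-04] [-0.01261807  0.77934253 -0.4438042   2.13034869  0.85723619  0.41893631
  0.34396082] -0.1858950050966827 0.052126495006162996
```

View pics/s2c.png

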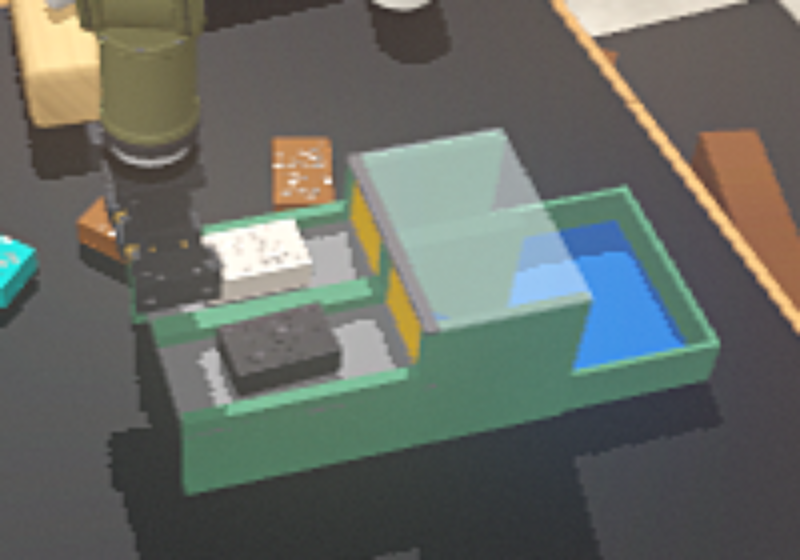

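The side view shows the fingers in the lane just behind the granite's near face at crop (212,275), lowered and not touching. Now I'll push along the lane.

>>> step_arm --increments '[[[0.5, -0.04, 0], [0, 0, 0]], [[0.5, -0.04, 0], [0, 0, 0]], [[0.5, -0.04, 0], [0, 0, 0]], [[0.5, -0.04, 0], [0, 0, 0]], [[0.5, -0.04, 0], [0, 0, 0]], [[0.5, -0.04, 0], [0, 0, 0]], [[0.5, -0.04, 0], [0, 0, 0]], [[0.5, -0.04, 0], [0, 0, 0]], [[0.5, -0.04, 0], [0, 0, 0]], [[0.5, -0.04, 0], [0, 0, 0]]]'

```text
clock: 7.25
tool_pos: [0.5103, 0.0821, 0.0978]
eef_rot: [0.037, 0.999, -0.004, -0.002]
contact_force: [-6.7, 0.7, 5.1]
opening: 0.005
finger_force: 3.4
```

>>> step_arm --increments '[[[0.5, -0.04, 0], [-0.1, -1.2, 0]], [[0.5, -0.04, 0], [-0.1, -1.2, 0]], [[0.5, -0.04, 0], [-0.1, -1.2, 0]], [[0.5, -0.04, 0], [-0.1, -1.2, 0]], [[0.5, -0.04, 0], [-0.1, -1.2, 0]], [[0.5, -0.04, 0], [-0.1, -1.2, 0]], [[0.5, -0.04, 0], [-0.1, -1.2, 0]], [[0.5, -0.04, 0], [-0.1, -1.2, 0]], [[0.5, -0.04, 0], [-0.1, -1.2, 0]], [[0.5, -0.04, 0], [-0.1, -1.2, 0]]]'

```text
clock: 8.25
tool_pos: [0.563, 0.0784, 0.0979]
eef_rot: [0.038, 0.994, -0.007, 0.106]
contact_force: [-2.4, 0.4, -2.4]
opening: 0.004
finger_force: 1.1
```

```bash
python3 - <<'E'
from h import *
p,_=snap('side','s3'); cv2.imwrite('pics/s3c.png',cv2.resize(p[110:250,200:400,::-1],None,fx=4,fy=4))
s=r.get_state();t=s['tool_pos'];y=np.radians(-4.3);g=t[:2]-[.6444,.0202];print(t,s['eef_rot'],s['contact_force'],np.cos(y)*g[0]+np.sin(y)*g[1],-np.sin(y)*g[0]+np.cos(y)*g[1])
E
```

```text
[0.56327982 0.07864954 0.09802557] [ 0.03726493  0.99357905 -0.00749308  0.10656386] [-1.67204705e+00 -2.61225779e-04 -9.18027064e-01] -0.08527431006335175 0.05220272710327807
```

View pics/s3c.png

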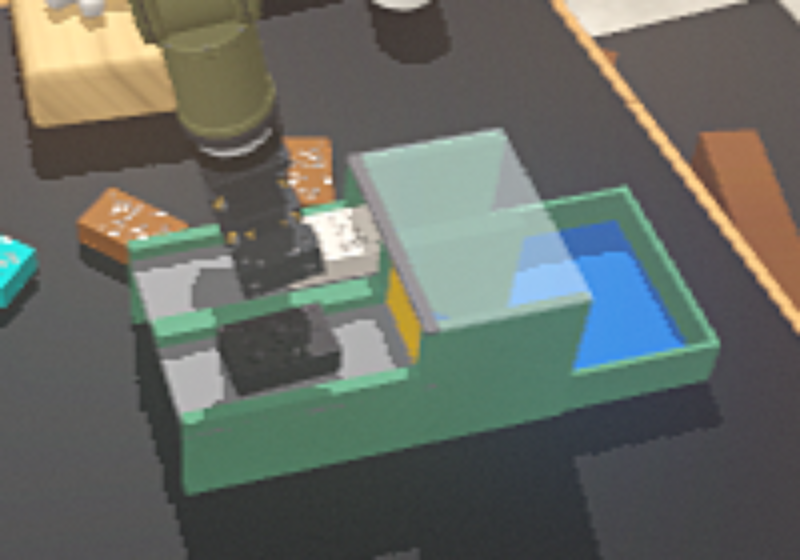

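The granite has reached its flap at crop (375,245) and is travelling straight, and the basalt hasn't moved. I'll continue the push.

>>> step_arm --increments '[[[0.5, -0.04, 0], [0, 0, 0]], [[0.5, -0.04, 0], [0, 0, 0]], [[0.5, -0.04, 0], [0, 0, 0]], [[0.5, -0.04, 0], [0, 0, 0]], [[0.5, -0.04, 0], [0, 0, 0]], [[0.5, -0.04, 0], [0, 0, 0]], [[0.5, -0.04, 0], [0, 0, 0]], [[0.5, -0.04, 0], [0, 0, 0]], [[0.5, -0.04, 0], [0, 0, 0]], [[0.5, -0.04, 0], [0, 0, 0]]]'

```text
clock: 9.3
tool_pos: [0.6132, 0.074, 0.098]
eef_rot: [0.038, 0.994, -0.008, 0.105]
contact_force: [-6.3, 0.2, 4.4]
opening: 0.008
finger_force: 2.9
```

>>> step_arm --increments '[[[0.4, -0.03, 0], [0, 0, 0]], [[0.4, -0.03, 0], [0, 0, 0]], [[0.4, -0.03, 0], [0, 0, 0]], [[0.2, -0.02, 0], [0, 0, 0]], [[0, 0, 0], [0, 0, 0]], [[0, 0, 0], [0, 0, 0]], [[0, 0, 0], [0, 0, 0]], [[0, 0, 0], [0, 0, 0]], [[0, 0, 0], [0, 0, 0]], [[0, 0, 0], [0, 0, 0]]]'

```text
clock: 10.3
tool_pos: [0.627, 0.073, 0.098]
eef_rot: [0.038, 0.994, -0.008, 0.106]
contact_force: [0.5, 0.0, -1.2]
opening: 0.004
finger_force: 0.0
```

```bash
python3 - <<'E'
from h import *
p,_=snap('side','s4'); cv2.imwrite('pics/s4c.png',cv2.resize(p[110:250,200:400,::-1],None,fx=4,fy=4))
s=r.get_state();t=s['tool_pos'];y=np.radians(-4.3);g=t[:2]-[.6444,.0202];print(t,s['eef_rot'],s['contact_force'],np.cos(y)*g[0]+np.sin(y)*g[1],-np.sin(y)*g[0]+np.cos(y)*g[1])
E
```

```text
[0.62693235 0.07300687 0.09791763] [ 0.03787767  0.99366287 -0.00765095  0.1055502 ] [ 0.70165948 -0.27475706  0.58324284] -0.021377875977301765 0.05134852240661543
```

View pics/s4c.png

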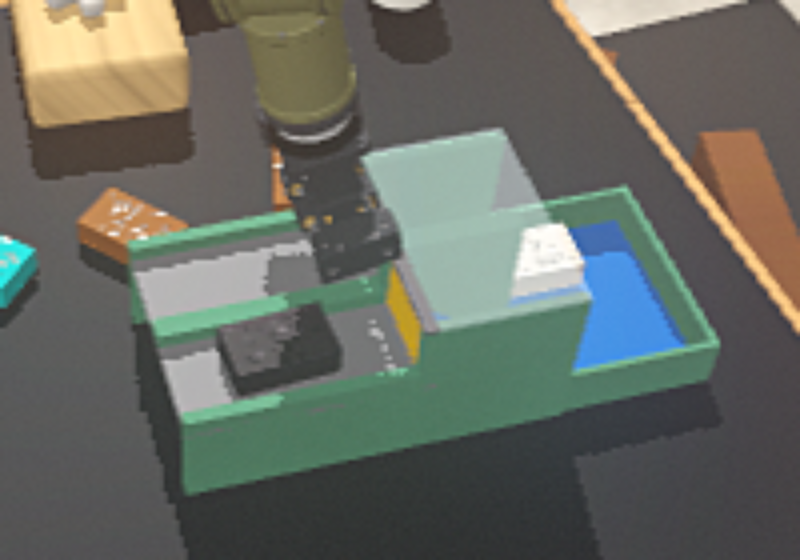

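The granite is through and sits at the foot of the ramp, at crop (550,258). Next I'll draw the fingers straight back and then lift them clear.

>>> step_arm --increments '[[[-0.6, 0.05, 0], [0, 0, 0]], [[-1, 0.07, 0], [0, 0, 0]], [[-1, 0.07, 0], [0, 0, 0]], [[-1, 0.07, 0], [0, 0, 0]], [[-1, 0.07, 0], [0, 0, 0]], [[-1, 0.07, 0], [0, 0, 0]], [[-1, 0.07, 0], [0, 0, 0]], [[-1, 0.07, 0.5], [0, 0, 0]], [[-1, 0.07, 1.5], [0, 0, 0]], [[-1, 0.07, 2], [0, 0, 0]]]'

```text
clock: 11.35
tool_pos: [0.5295, 0.08, 0.138]
eef_rot: [0.037, 0.994, -0.008, 0.105]
contact_force: [1.1, 0.5, -0.5]
opening: 0.01
finger_force: 0.0
```

>>> step_arm --increments '[[[-0.5, 0, 2], [0, 0, 0]], [[0, 0, 2], [0, 0, 0]], [[0, 0, 2], [0, 0, 0]], [[0, 0, 2], [0, 0, 0]], [[0, 0, 2], [0, 0, 0]], [[0, 0, 0], [0, 0, 0]], [[0, 0, 0], [0, 0, 0]], [[0, 0, 0], [0, 0, 0]], [[0, 0, 0], [0, 0, 0]], [[0, 0, 0], [0, 0, 0]]]'

```text
clock: 12.35
tool_pos: [0.5255, 0.0798, 0.2372]
eef_rot: [0.038, 0.994, -0.008, 0.105]
contact_force: [0.4, 0.1, 0.2]
opening: 0.004
finger_force: 0.0
```

```bash
python3 - <<'E'
from h import *
p,_=snap('side','s5'); cv2.imwrite('pics/s5c.png',cv2.resize(p[110:250,200:400,::-1],None,fx=4,fy=4))
s=r.get_state();print(s['clock'],s['tool_pos'],s['contact_force'])
E
```

```text
12.4 [0.52564085 0.07978452 0.23731442] [-0.66465811  0.52555749  0.31066751]
```

View pics/s5c.png

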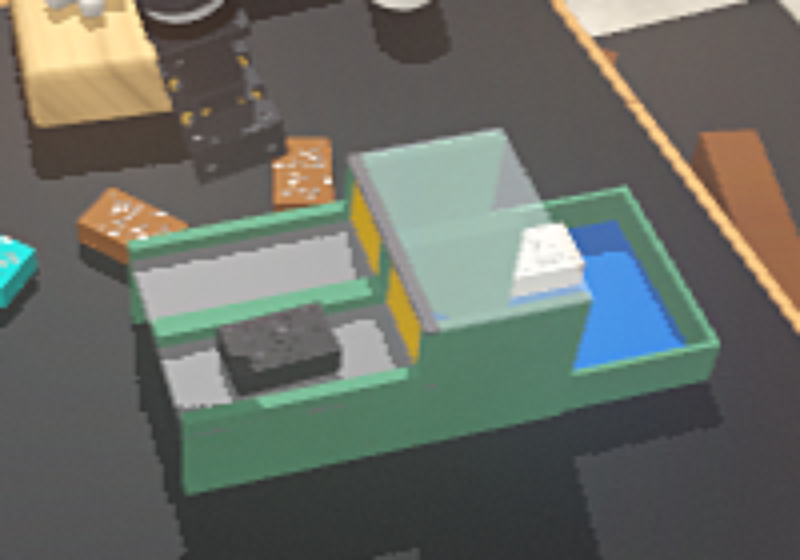

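Both yellow flaps hang shut at crop (367,228) and (402,312). The granite is at rest at (550,258), the basalt hasn't moved and the arm is clear, so I'm handing in.

```bash
python3 -c "
from plant import r
print(r.finish_job())"
```

```text
the job is handed in; nothing more can be done
None
```

I pushed the granite blank through its left-lane flap and it came to rest at the foot of the ramp; both flaps hung shut, the basalt blank was still in place, and I handed the job in at about 12.4 s (no verdict was shown).

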